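# Seat a vial stopper with the guarded bench press

## Robot

A 7-joint arm with a two-finger parallel gripper is mounted at the origin on a cart in front of the work surface, level with it; the furniture and walls round the work are solid. World frame = base frame: x ahead of the robot, y to its left, z up, the work surface at z = 0. Lengths are in mm, angles in rad, forces in N, time in s.
With the tool pointing down it reaches from about 350 to 900 mm from the base axis. Payload 8.1 kg.
Tool frame: the origin (TCP) lies at the very end of the fingers, on their centre line; the grasp point (between the pads) lies 19 mm behind it; z points along the fingers, y is the line along which they close (so a half turn about z gives the same grasp; the last joint's range is limited). The gripper opens to 92 mm and grips with 3 to 60 N. Pads are 19 mm wide; open, the fingers measure 130 mm over their backs; the gripper's body (75 mm by 190 mm) begins 47 mm behind the grasp point.
Start: joints at [1.099, 0.434, 0.025, 1.573, -0.012, 1.134, -0.075], TCP at [225.288, -582.998, 226.742] pointing down, gripper open.
Joint ranges: [-2.62, 2.62], [-0.44, 2.09], [-1.27, 1.32], [0.08, 2.57], [-1.32, 4.46], [0.12, 2], [-2.74, 2.74]. Speed limits (rad/s): [2.22, 2.22, 3.01, 3.01, 3.14, 3.14, 3.14].

## Interface

Orientations are given as [roll, pitch, yaw] about the fixed x, y, z axes, in that order (R = Rz(yaw) Ry(pitch) Rx(roll)).
In Python, from station import arm, imaging, job gives the robot as it stands.
- The arm moves only by the tool send_rows, never from a script. Its argument "series" is a list of rows, each a list of 5 numbers: the closure, from -1 (fully open) to 1 (shut), then the shift along the world's x, y, z in mm, then the turn about the world's z in rad. In form: [[claw, dx, dy, dz, twist], ...]. A call has 1 to 8 rows; each row is the pose to reach, as a shift and turn from the pose commanded when the call began; what a row does not reach only later rows make up. A row lasts 1/12 s, in which the tool goes at most 41.7 mm and 7.16 degrees, less where a joint would pass 70% of its speed; a pose out of reach is approached as far as the arm can. A call with a gripper value outside its range is refused whole. The fingers move at their own pace and stop on an object; the grip force is fixed at half the most. Time passes only in rows, so rows that repeat a pose let the fingers close. It gives the time, the measured TCP pose, the force, the opening and the grip force at its end, in the units of the state.
- arm.state(): the state, without advancing time (a new reading comes with each control period).
- imaging.capture(name): name is "scene" or "top"; returns a dict with "frame" (480x640x3 uint8, red, green, blue), "vfov" (degrees; the focal length in pixels is half the picture's height over the tangent of half this angle, whatever the lens; pixels are square), "cx", "cy" (the principal point, pixels), "camera_from_world" (4x4, takes a point from world to camera coordinates). Camera axes: x right, y down, z forward; pixel columns grow to the right and rows downward; lengths in mm; the calibration is good to about 2 mm. A picture is of the moment at which its call begins. There is no depth.
- job.job_done(): hands the job in; it is judged then, once.
Trained networks look in the newest picture that a camera, given by its name, has taken for a name from the list of things; names that differ only in an ending like _2 or _b are one class to them, and where a whole thing is asked for, a point or a joint stands for the part that bears it (a point fixed in the world has none). Each returns a list of dicts, best first, with "score" (0 to 1); they miss things now and then, are a little off and sometimes report something else, mostly with a low value. They report only what shows in the picture. A call takes as long as a camera call. They do not tell look-alikes from the thing itself.
- imaging.outline_of(camera, target): "region" (480x640 bool, what is visible of it) and "position" ([column, row] in pixels, amid what is visible of it).
The state is a dict: "t": time; "joint_pos": joint angles; "dq": joint speeds; "joint_torque": joint torques, N m; "ee_pos": TCP position; "ee_rot": TCP orientation; "wrist_force": force on the tool from outside, world axes, zero at the start; "wrist_torque": the same for the moment, N m; "width": opening from 0.0 (shut) to 1.0 (fully open); "finger_force": force on a finger pad.
Only numpy, scipy, OpenCV 4.12 (cv2) and the standard library are available. Lean on these libraries where they do the work, as an engineer would, in place of code of your own. Each camera call takes 0.05 s, during which the arm holds its last target. There are 200 camera calls.

## Task

Stopper the vial in the bench press. Push the loading slide home by its upright end plate so that the vial stands under the ram; then reach down through the window in the top of the guard, press the lever all the way down to seat the rubber stopper flush on the vial, and let the lever come back up. Only push and press, gripping nothing: do not touch the guard, the vial or the inner side of the end plate, and leave the spare vial, the spare stopper and the flask beside the press where they stand.

Things in the scene. Friction and masses are not known exactly. Their poses are not given: they have to be found in the camera images.
- press: Bench press for seating stoppers, fixed; origin on the worktop under the ram, z up. Its x axis points from its front to the column at its back, its y axis out along the loading slide. Grey base 210 (x) by 132 mm (y), 12 mm thick; the slide's guide, 84 mm wide and 24 mm high, reaches out to y = +172 mm. The lever runs forward from the column inside the guard.
- guard: Box-shaped guard round the press, origin and axes as press: spans x -106 to +96 mm, y -62 to +62 mm. Aluminium posts, clear panels, white sheet top 4 mm thick with its upper face 192 mm above the worktop (rubber edging and screws to 195 mm). The opening for slide and vial is in the +y side. Not to be touched.
- window (a point): Centre of the rectangular window in the guard's top, at the level of the top's upper face. The opening is 70 mm along the press's x by 88 mm along its y, bordered by black rubber edging 5 mm wide that stands 2 mm above the top and does not narrow the opening.
- lever_pad (a point): Centre of the upper face of the black ribbed pad on the free end of the press lever, 36 mm (x) by 44 mm (y), under the window; at rest about 15 mm below the top of the guard. It moves down about 25 mm as the lever is pressed.
- press_lever (a joint): Lever angle (rad): 0 at rest (up), grows as the pad is pressed; stop at 0.195. Sprung: returns to 0 by itself. At the pad it takes about 3 N at first; at about 0.07 the ram meets the stopper and the force rises to about 11 N; at about 0.185 the stopper is fully in. Pressing to a firm stop, 16 to 20 N at the pad, is right.
- loading_slide (a joint): Travel of the loading slide (m): 0 fully out, 0.100 home against its stop with the vial under the ram; grows as it is pushed in, along the press's -y direction. Starts at 0. Friction about 2 N; it stays where it is left.
- push_face (a point): Centre of the outer (+y) face of the slide's upright end plate, 45 mm above the worktop. The plate is 50 mm wide (press's x), 9 mm thick, and reaches from 13 to 66 mm above the worktop. With the slide home this face is 153 mm from the ram axis, 91 mm clear of the guard. Its inner side (plate_back), towards the guard, has two small ribs at the foot and is not to be touched.
- vial_mid (a point): Middle (30 mm up) of the glass vial, 36 mm in diameter and 60 mm tall, standing loose in the white ring nest on the slide; z up. The nest's axis is 153 mm towards the ram from the push face.
- stopper (a joint): How far the grey-black rubber stopper (21 mm disc, 4 mm thick, on a plug) has been pushed down into the vial's neck (m): 0 at the start, when it stands 8 mm proud; 0.008 when its disc is flush on the glass rim.
- ram_axis (a point): Point on the vertical axis of the ram, 50 mm above the worktop.
- spare_vial_mid (a point): Middle (30 mm up) of a loose spare vial without stopper, 36 mm in diameter, 60 mm tall, in front of the slide guide. Bystander.
- spare_stopper_mid (a point): A loose spare rubber stopper standing upside down, 21 mm in diameter, 15 mm tall, in front of the slide guide. Bystander.
- flask_mid (a point): Middle (52 mm up) of a loose conical glass flask, 64 mm in diameter, 104 mm tall, behind the slide guide. Bystander.
Mind the look-alikes: they are no part of the job. What is shaped like the part that bears vial_mid but blue or yellow is not meant.

How it is judged:
By the outcome, as a careful person would: the job done as asked, in the order asked, and still so for the second after the job is handed in, with the robot touching nothing.
It also fails if it takes over 45 s, if anything falls off the work surface, if the arm or the gripper's body presses on something with over 40 N, if the wrist force passes 120 N, or if a joint passes its speed limit or range.

## Working session

There is one attempt and no reset: what is moved stays moved. The work goes in short steps, Python scripts to look and compute and a tool call to move; the robot and the scene stay as the last step left them, time stands still between calls to the robot, and variables do not carry over. Pictures are saved under pics/ and viewed, at most 10 in all, crops included, and the job is handed in when it is done.

Besides the shell and the picture viewer there is one more tool, called after ">>>" by a JSON object that holds its "op" and its "data". send_rows: Moves the arm, as the interface text tells. Its arguments: {"type":"object","properties":{"series":{"type":"array","items":{"type":"array","items":{"type":"number"}}}},"required":["series"]}

```bash
mkdir -p pics; cat > h.py <<'E'
import numpy as np, cv2
from station import arm, imaging, job
def cap(n,save=None):
    c=imaging.capture(n)
    if save: cv2.imwrite('pics/'+save,c['frame'][:,:,::-1])
    return c
def P(c):
    f=240/np.tan(np.radians(c['vfov'])/2)
    K=np.array([[f,0,c['cx']],[0,f,c['cy']],[0,0,1]])
    return K@np.array(c['camera_from_world'])[:3]
def tri(c1,p1,c2,p2):
    X=cv2.triangulatePoints(P(c1),P(c2),np.float64(p1).reshape(2,1),np.float64(p2).reshape(2,1))[:,0]
    return X[:3]/X[3]
def atz(c,p,z):
    M=P(c);H=np.c_[M[:,:2],M[:,2]*z+M[:,3]]
    w=np.linalg.solve(H,[p[0],p[1],1]);return w[:2]/w[2]
def proj(c,X):
    w=P(c)@np.r_[X,1];return w[:2]/w[2]
E
python3 - <<'E'
from h import *
cs={n:cap(n,n+'1.png') for n in('scene','top')}
s=arm.state();print(s['ee_pos'],s['ee_rot'],s['width'],s['t'])
for n,c in cs.items():
    C=np.array(c['camera_from_world']);print(n,c['vfov'],-C[:3,:3].T@C[:3,3],C[2,:3])
    for t in['press','guard','window','lever_pad','push_face','vial_mid','spare_vial_mid','spare_stopper_mid','flask_mid','stopper','loading_slide']:
        try:print(n,t,[(round(d['score'],2),np.round(d['position']).tolist(),int(d['region'].sum())) for d in imaging.outline_of(n,t)[:3]])
        except Exception as e:print(t,e)
E
```

```text
[ 225.08006366 -582.59967744  226.05623839] [-3.14025586e+00  1.36835574e-04  3.68679220e-01] 0.9995152167730847 0.1
scene 47.36465170950711 [203.57799226 506.76574819 731.36774641] [ 0.38633981 -0.57410437 -0.72190423]
scene press [(0.71, [260.0, 224.0], 1378), (0.63, [338.0, 182.0], 18527)]
scene guard [(0.59, [352.0, 164.0], 12845), (0.58, [377.0, 266.0], 677)]
scene window [(0.77, [352.0, 164.0], 12854)]
scene lever_pad [(0.71, [376.0, 142.0], 429)]
scene push_face [(0.71, [306.0, 277.0], 2254)]
scene vial_mid [(0.89, [411.0, 292.0], 778), (0.84, [337.0, 330.0], 776), (0.79, [229.0, 268.0], 736)]
scene spare_vial_mid [(0.56, [378.0, 265.0], 591)]
scene spare_stopper_mid [(0.58, [362.0, 284.0], 99), (0.4, [310.0, 277.0], 2171)]
scene flask_mid [(0.91, [259.0, 221.0], 1330)]
scene stopper [(0.54, [340.0, 312.0], 139), (0.42, [417.0, 277.0], 134)]
scene loading_slide [(0.75, [307.0, 277.0], 2310)]
top 49.531888561616796 [ 370.6028398    18.01618298 1019.04091652] [ 0.19071844 -0.02622636 -0.98129438]
top press [(0.71, [405.0, 235.0], 14705), (0.38, [425.0, 241.0], 561)]
top guard [(0.83, [413.0, 210.0], 9555)]
top window [(0.84, [413.0, 207.0], 9191), (0.39, [402.0, 236.0], 14847)]
top lever_pad [(0.66, [426.0, 240.0], 647)]
top push_face [(0.68, [311.0, 256.0], 2088)]
top vial_mid [(0.81, [278.0, 308.0], 307), (0.74, [343.0, 343.0], 266), (0.72, [403.0, 233.0], 14959)]
top spare_vial_mid [(0.59, [356.0, 300.0], 320)]
top spare_stopper_mid []
top flask_mid [(0.97, [334.0, 184.0], 834)]
top stopper [(0.56, [347.0, 340.0], 87)]
top loading_slide [(0.72, [311.0, 253.0], 2024)]
```

View pics/scene1.png

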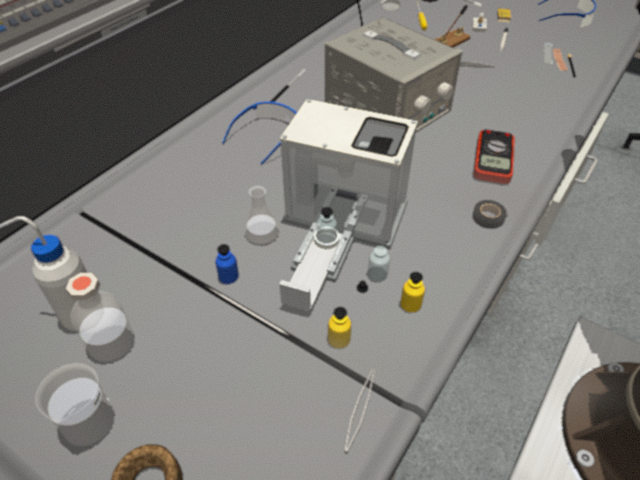

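View pics/top1.png

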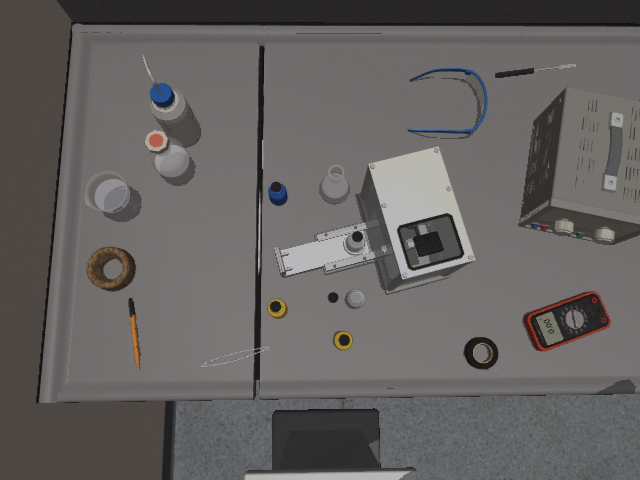

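The scene picture shows the press, with the guard top near (350,135), the end plate at (296,292), the vial in its nest at (326,222), the spare vial at (379,262), the spare stopper at (362,287) and the flask at (260,215). The blue and yellow vials are decoys. In the top view the plate is at (283,263), the window at (430,241) and the pad at (428,243). I'll enlarge both to read corners.

```bash
python3 - <<'E'
import cv2
a=cv2.imread('pics/top1.png')[140:300,265:485];cv2.imwrite('pics/topc.png',cv2.resize(a,None,fx=3.6,fy=3.6,interpolation=2))
a=cv2.imread('pics/scene1.png')[95:325,210:430];cv2.imwrite('pics/scenec.png',cv2.resize(a,None,fx=2.6,fy=2.6,interpolation=2))
E
```

```text
(no output)
```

View pics/topc.png

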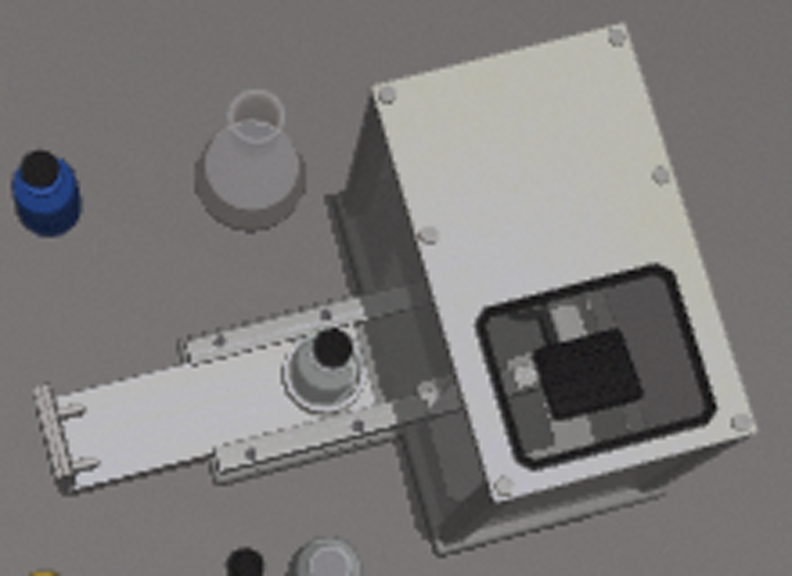

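View pics/scenec.png

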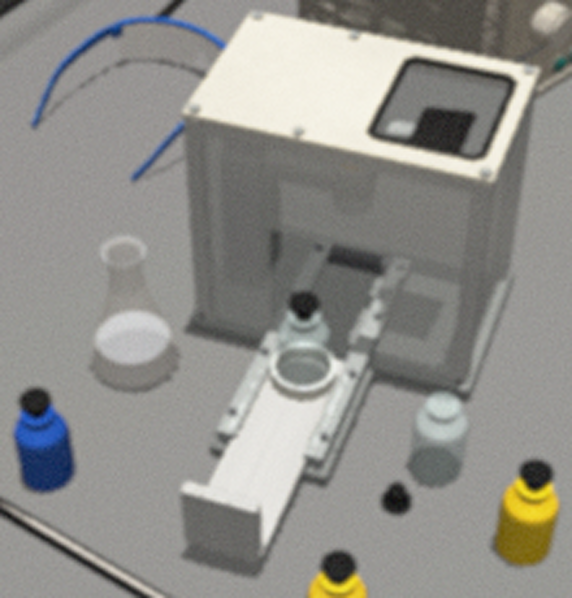

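The crops show the guard corners, window edging and pad cleanly, so I'll fit the press pose to both views.

```bash
cat >> h.py <<'E'
def w(pose,X):
    c,s=np.cos(pose[2]),np.sin(pose[2]);X=np.asarray(X,float)
    return np.array([pose[0]+c*X[0]-s*X[1],pose[1]+s*X[0]+c*X[1],X[2]])
E
python3 - <<'E'
from h import *
from scipy.optimize import least_squares
t=cap('top');s=cap('scene')
T=lambda *p:np.array([265+p[0]/3.6,140+p[1]/3.6]);S=lambda *p:np.array([210+p[0]/2.6,95+p[1]/2.6])
G=[(96,62,192),(96,-62,192),(-106,-62,192),(-106,62,192)]
pt=[T(375,87),T(625,24),T(755,432),T(497,502)];ps=[S(185,113),S(252,12),S(543,68),S(492,180)]
print('corners',[np.round(tri(t,a,s,b)).tolist() for a,b in zip(pt,ps)])
ob=[(t,a,g) for a,g in zip(pt,G)]+[(s,a,g) for a,g in zip(ps,G)]
f=lambda q:np.concatenate([proj(c,w(q,g))-a for c,a,g in ob])
r=least_squares(f,[600,-100,.2]);print('pose',r.x,np.abs(r.fun).max(),r.fun.round(1))
q=r.x;inv=lambda X:(lambda d:np.round([np.cos(q[2])*d[0]+np.sin(q[2])*d[1],-np.sin(q[2])*d[0]+np.cos(q[2])*d[1],X[2]],1).tolist())(np.array(X[:2])-q[:2])
pad=tri(t,T(588,374),s,S(443,130));print('pad',pad,inv(pad))
for n,a,b in(('plateA',T(37,388),S(262,512)),('plateB',T(62,490),S(262,512)),('plateA2',T(37,388),S(183,487))):
    X=tri(t,a,s,b);print(n,X,inv(X))
win=[atz(t,T(*p),194) for p in((478,312),(665,265),(717,412),(530,468))]
print('win',np.mean(win,0),inv(np.r_[np.mean(win,0),194]))
for n,p,z in(('flask',(250,175),52),('sv',(325,570),60),('ss',(245,565),15),('blue',(40,168),60),('vialtop',(332,347),68)):
    x=atz(t,T(*p),z);print(n,x,inv(np.r_[x,z]))
E
```

```text
corners [[676.0, -70.0, 186.0], [708.0, -189.0, 187.0], [509.0, -237.0, 190.0], [481.0, -119.0, 188.0]]
pose [ 5.96706753e+02 -1.50523568e+02  2.49588150e-01] 1.5974741166851203 [-1.3  0.1 -0.4  0.2  0.3  0.6 -1.   0.6 -0.6 -1.6  0.6 -1.6 -0.8 -0.8
  0.9 -0.8]
pad [ 541.57060354 -166.89684335  169.81482907] [-57.5, -2.2, 169.8]
plateA [535.94011423  88.83675258  56.56116567] [0.2, 247.0, 56.6]
plateB [507.17376573  85.51646473  60.9651786 ] [-28.5, 250.8, 61.0]
plateA2 [558.71431874  97.83540135  61.79189528] [24.5, 250.0, 61.8]
win [ 541.93598815 -166.09452185] [-56.9, -1.6, 194.0]
flask [676.56995258 -14.82748494] [110.9, 111.8, 52.0]
sv [462.75464556 -50.08947955] [-105.0, 130.4, 60.0]
ss [470.2163521  -10.35483495] [-87.9, 167.1, 15.0]
blue [678.51342128  97.31922101] [140.5, 220.0, 60.0]
vialtop [578.00277001 -55.67952805] [5.3, 96.5, 68.0]
```

>>> {"op": "send_rows", "data": {"series": [[1,12,31,10,0.06],[1,24,61,20,0.12],[1,37,92,30,0.18],[1,49,123,35,0.24],[1,61,153,35,0.3],[1,73,184,35,0.36],[1,86,215,35,0.42],[1,98,245,35,0.48]]}}

```text
t: 1.97
ee_pos: [323.7, -336.4, 262.0]
ee_rot: [3.141, 0.0, 0.852]
wrist_force: [0.8, 0.0, 0.4]
width: 0.471
finger_force: 0.0
```

>>> {"op": "send_rows", "data": {"series": [[1,12,31,0,0.06],[1,24,61,0,0.12],[1,37,92,0,0.18],[1,49,123,0,0.24],[1,61,153,0,0.3],[1,73,184,0,0.36],[1,86,215,0,0.42],[1,98,245,0,0.48]]}}

```text
t: 2.63
ee_pos: [421.7, -91.3, 262.1]
ee_rot: [3.141, 0.0, 1.332]
wrist_force: [0.6, 0.0, 0.0]
width: 0.003
finger_force: 0.0
```

>>> {"op": "send_rows", "data": {"series": [[1,12,31,0,0.06],[1,24,61,0,0.12],[1,37,92,0,0.18],[1,49,123,0,0.24],[1,61,153,0,0.3],[1,73,184,0,0.36],[1,86,215,0,0.42],[1,98,245,0,0.49]]}}

```text
t: 3.3
ee_pos: [519.8, 153.6, 261.9]
ee_rot: [3.141, 0.0, 1.821]
wrist_force: [0.7, -1.1, 0.8]
width: 0.003
finger_force: 0.0
```

>>> {"op": "send_rows", "data": {"series": [[1,0,0,-25,0],[1,0,0,-55,0],[1,0,0,-85,0],[1,0,0,-115,0],[1,0,0,-145,0],[1,0,0,-175,0],[1,0,0,-200,0],[1,0,0,-215,0]]}}

```text
t: 3.97
ee_pos: [518.1, 151.3, 44.1]
ee_rot: [-3.139, 0.0, 1.819]
wrist_force: [0.3, 0.6, 0.4]
width: 0.003
finger_force: 0.0
```

```bash
python3 - <<'E'
from h import *
s=cap('scene');t=cap('top')
print(arm.state()['ee_pos'])
e=arm.state()['ee_pos']
print(proj(s,e),proj(t,e))
a=np.hstack([cv2.resize(x['frame'][r0:r0+180,c0:c0+120],None,fx=3.3,fy=3.3,interpolation=2) for x,r0,c0 in((s,170,230),(t,170,240))])
cv2.imwrite('pics/a2.png',a[:,:,::-1]); print(a.shape)
E
```

```text
[517.63304986 151.18258507  44.34855277]
[281.31350841 324.65178651] [247.51300142 271.16869298]
(594, 792, 3)
```

View pics/a2.png

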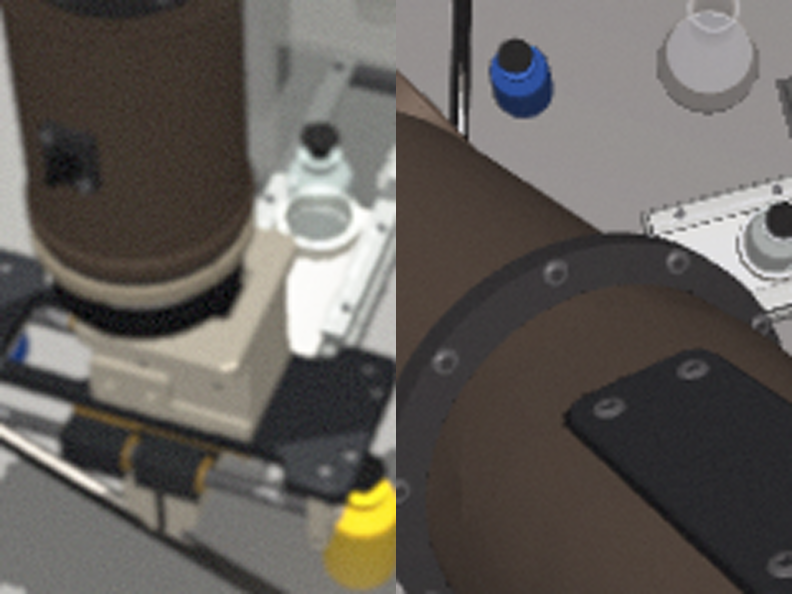

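The arm hides the plate and fingers from both cameras, but nothing is in contact. The TCP is at press (-2, 312, 44), so the face should be met after about 50 mm. I'll approach and watch the force.

>>> {"op": "send_rows", "data": {"series": [[1,4,-9,2,0],[1,7,-19,2,0],[1,9,-28,2,0],[1,11,-36,2,0],[1,12,-41,2,0],[1,13,-45,2,0],[1,14,-49,2,0],[1,15,-53,2,0]]}}

```text
t: 4.73
ee_pos: [534.5, 99.4, 49.1]
ee_rot: [3.141, -0.001, 1.819]
wrist_force: [0.0, 2.4, 0.6]
width: 0.006
finger_force: 1.1
```

>>> {"op": "send_rows", "data": {"series": [[1,1,-4,0,0],[1,2,-8,0,0],[1,3,-12,0,0],[1,4,-16,0,0],[1,5,-20,0,0],[1,6,-24,0,0],[1,7,-28,0,0],[1,8,-32,0,0]]}}

```text
t: 5.4
ee_pos: [542.4, 66.6, 48.7]
ee_rot: [3.141, -0.0, 1.819]
wrist_force: [0.3, 1.9, 0.8]
width: 0.006
finger_force: 1.1
```

>>> {"op": "send_rows", "data": {"series": [[1,1,-5,0,0],[1,3,-11,0,0],[1,4,-17,0,0],[1,6,-23,0,0],[1,7,-29,0,0],[1,9,-35,0,0],[1,10,-40,0,0],[1,11,-44,0,0]]}}

```text
t: 6.07
ee_pos: [553.3, 22.1, 48.6]
ee_rot: [-3.141, 0.0, 1.818]
wrist_force: [-0.2, 2.1, -1.1]
width: 0.005
finger_force: 1.1
```

>>> {"op": "send_rows", "data": {"series": [[1,0.5,-2,0,0],[1,1,-4,0,0],[1,1.5,-6,0,0],[1,2,-8,0,0],[1,2.3,-9,0,0],[1,2.5,-10,0,0]]}}

```text
t: 6.57
ee_pos: [555.6, 13.0, 48.7]
ee_rot: [-3.141, -0.0, 1.819]
wrist_force: [-1.1, 1.4, -1.6]
width: 0.006
finger_force: 1.0
```

>>> {"op": "send_rows", "data": {"series": [[1,0.2,-1,0,0],[1,0.5,-2,0,0],[1,0.7,-3,0,0],[1,1,-4,0,0],[1,1.2,-5,0,0]]}}

```text
t: 6.98
ee_pos: [556.4, 10.2, 48.7]
ee_rot: [-3.142, -0.003, 1.82]
wrist_force: [-3.9, 10.5, -0.2]
width: 0.005
finger_force: 5.6
```

>>> {"op": "send_rows", "data": {"series": [[1,0.1,-0.5,0,0],[1,0.2,-1,0,0],[1,0.4,-1.5,0,0],[1,0.5,-2,0,0]]}}

```text
t: 7.32
ee_pos: [556.4, 10.2, 48.8]
ee_rot: [-3.142, -0.005, 1.822]
wrist_force: [-4.7, 13.7, 0.1]
width: 0.004
finger_force: 7.7
```

The force rose to about 14 N with no further motion, so the slide is against its stop. Retreat, rise, and look.

>>> {"op": "send_rows", "data": {"series": [[1,-3,10,0,0],[1,-8,30,0,0],[1,-14,55,0,0],[1,-20,80,15,0],[1,-22,85,50,0],[1,-22,85,90,0],[1,-22,85,130,0],[1,-22,85,170,0]]}}

```text
t: 7.98
ee_pos: [535.2, 90.9, 220.8]
ee_rot: [3.141, 0.001, 1.819]
wrist_force: [1.0, -0.5, -0.3]
width: 0.007
finger_force: 0.0
```

>>> {"op": "send_rows", "data": {"series": [[1,-30,15,30,0],[1,-60,40,45,0],[1,-90,65,45,0],[1,-110,90,45,0],[1,-120,110,45,0],[1,-120,130,45,0],[1,-120,150,45,0],[1,-120,150,45,0]]}}

```text
t: 8.65
ee_pos: [415.0, 244.6, 264.5]
ee_rot: [3.139, -0.001, 1.822]
wrist_force: [0.0, 0.6, 0.0]
width: 0.007
finger_force: 0.0
```

```bash
python3 - <<'E'
from h import *
s=cap('scene');t=cap('top')
cv2.imwrite('pics/s3.png',s['frame'][:,:,::-1]);cv2.imwrite('pics/t3.png',t['frame'][:,:,::-1])
a=np.hstack([cv2.resize(x['frame'][r0:r0+200,c0:c0+150],None,fx=2.66,fy=2.66,interpolation=2) for x,r0,c0 in((s,100,275),(t,140,330))])
cv2.imwrite('pics/a3.png',a[:,:,::-1]); print(a.shape)
E
```

```text
(532, 798, 3)
```

View pics/a3.png

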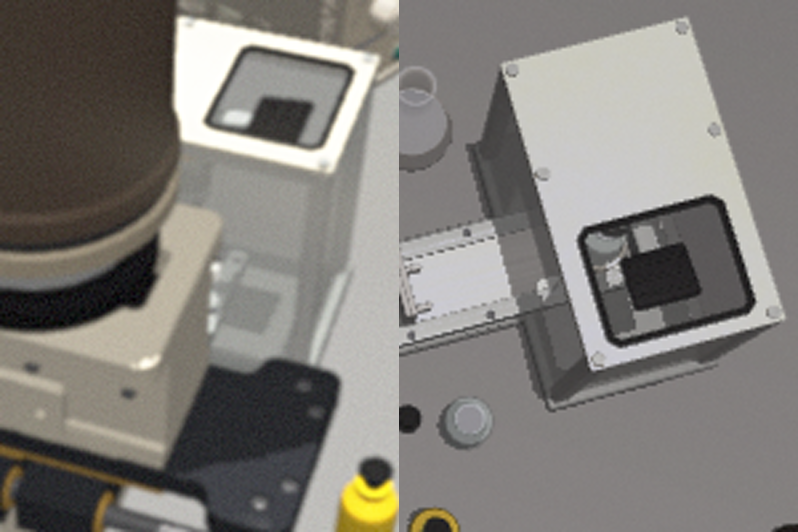

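The top view shows the slide in, with the plate at about (332,248) and the pad centred near (428.5,244). The spare vial, spare stopper and flask are unmoved. Next, the pad and window positions at their known heights.

```bash
python3 - <<'E'
from h import *
s=cap('scene');t=cap('top')
print('pad',atz(t,(428.4,244),177),atz(s,(380.5,145),177))
T=lambda *p:np.array([265+p[0]/3.6,140+p[1]/3.6]);S=lambda *p:np.array([210+p[0]/2.6,95+p[1]/2.6])
print('win',np.mean([atz(t,T(*p),194) for p in((478,312),(665,265),(717,412),(530,468))],0),
 np.mean([atz(s,S(*p),194) for p in((408,58),(517,76),(481,160),(368,135))],0))
for p in((332,237),(337,258)):print(atz(t,p,66))
e=arm.state();print(e['ee_pos'],e['ee_rot'])
E
```

```text
pad [ 540.40311185 -165.26516565] [ 536.64545858 -158.48835105]
win [ 541.93598815 -166.09452185] [ 538.81943199 -160.03237041]
[577.62791773  -8.44672932]
[537.58090514 -17.23082722]
[415.79527419 239.92236054 263.63029426] [-3.14151980e+00  9.65166762e-04  1.81757988e+00]
```

>>> {"op": "send_rows", "data": {"series": [[1,8,-25,0,0],[1,17,-55,0,0],[1,26,-85,0,0],[1,35,-115,0,0],[1,44,-145,0,0],[1,53,-175,0,0],[1,62,-205,0,0],[1,71,-235,0,0]]}}

```text
t: 9.52
ee_pos: [486.4, 2.9, 263.9]
ee_rot: [-3.142, 0.001, 1.817]
wrist_force: [0.4, -0.2, 0.4]
width: 0.006
finger_force: 0.0
```

>>> {"op": "send_rows", "data": {"series": [[1,9,-30,0,0],[1,18,-60,0,0],[1,27,-90,0,0],[1,36,-120,0,0],[1,45,-145,0,0],[1,51,-162,0,0],[1,53,-170,0,0],[1,53,-170,0,0]]}}

```text
t: 10.18
ee_pos: [538.9, -167.0, 263.2]
ee_rot: [-3.141, 0.0, 1.814]
wrist_force: [-0.5, -0.2, -0.3]
width: 0.007
finger_force: 0.0
```

>>> {"op": "send_rows", "data": {"series": [[1,0,4,-10,0],[1,0,4,-25,0],[1,0,4,-38,0],[1,0,4,-48,0],[1,0,4,-54,0],[1,0,4,-54,0],[1,0,4,-54,0]]}}

```text
t: 10.77
ee_pos: [539.4, -159.3, 209.8]
ee_rot: [-3.141, -0.0, 1.82]
wrist_force: [0.8, 0.2, 0.8]
width: 0.002
finger_force: 0.0
```

```bash
python3 - <<'E'
from h import *
s=cap('scene')
e=arm.state()['ee_pos'];print(e,proj(s,e))
a=cv2.resize(s['frame'][70:220,260:460],None,fx=3.9,fy=3.9,interpolation=2)
cv2.imwrite('pics/a4.png',a[:,:,::-1]);print(a.shape)
E
```

```text
[ 539.76121969 -159.52393308  210.23054313] [380.76301821 127.44927447]
(585, 780, 3)
```

View pics/a4.png

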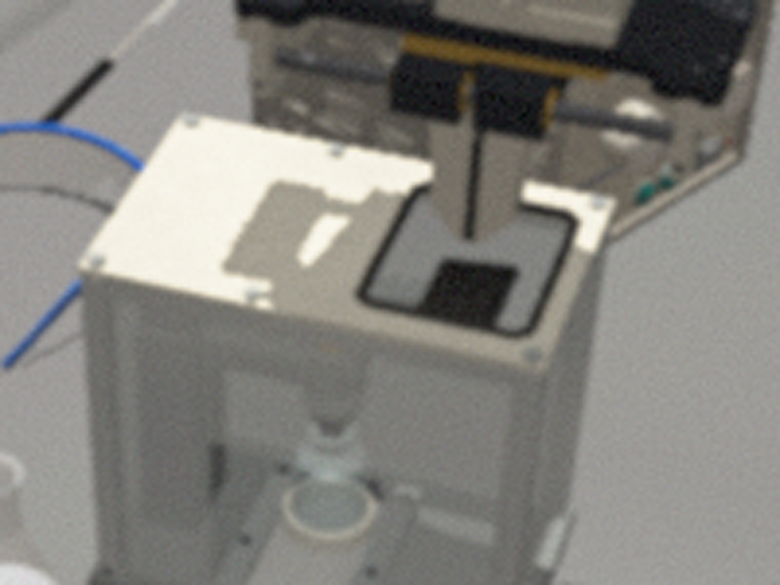

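The picture shows the slide home with the vial under the ram. The fingertips are at crop (475,238), over the window, and the pad is at (468,293), so there is over 10 mm clearance all round. I'll descend, slowly from the pad on.

>>> {"op": "send_rows", "data": {"series": [[1,0,-2,-8,0],[1,0,-2,-16,0],[1,0,-2,-22,0],[1,0,-2,-26,0],[1,0,-2,-29,0],[1,0,-2,-32,0],[1,0,-2,-35,0],[1,0,-2,-38,0]]}}

```text
t: 11.48
ee_pos: [539.4, -162.0, 171.8]
ee_rot: [-3.142, 0.0, 1.819]
wrist_force: [-2.2, -1.0, 4.7]
width: 0.005
finger_force: 2.2
```

>>> {"op": "send_rows", "data": {"series": [[1,0,0,-2,0],[1,0,0,-4,0],[1,0,0,-6,0],[1,0,0,-8,0],[1,0,0,-10,0],[1,0,0,-12,0],[1,0,0,-13,0],[1,0,0,-14,0]]}}

```text
t: 12.15
ee_pos: [538.6, -162.4, 157.9]
ee_rot: [-3.14, 0.0, 1.818]
wrist_force: [-6.6, -1.6, 10.2]
width: 0.006
finger_force: 5.3
```

>>> {"op": "send_rows", "data": {"series": [[1,0,0,-1,0],[1,0,0,-2,0],[1,0,0,-3,0],[1,0,0,-4,0],[1,0,0,-5,0],[1,0,0,-6,0]]}}

```text
t: 12.65
ee_pos: [538.4, -162.5, 152.1]
ee_rot: [-3.14, 0.0, 1.818]
wrist_force: [-10.3, -0.1, 18.6]
width: 0.007
finger_force: 9.4
```

>>> {"op": "send_rows", "data": {"series": [[1,0,0,-0.3,0],[1,0,0,-0.6,0],[1,0,0,-0.6,0],[1,0,0,-0.6,0]]}}

```text
t: 12.98
ee_pos: [538.4, -162.4, 152.1]
ee_rot: [-3.14, 0.001, 1.818]
wrist_force: [-11.3, -0.5, 17.8]
width: 0.008
finger_force: 9.1
```

It's at a firm stop: about 18 N with no further travel, 25 mm down. Now raise straight up slowly.

>>> {"op": "send_rows", "data": {"series": [[1,0,0,3,0],[1,0,0,7,0],[1,0,0,12,0],[1,0,0,17,0],[1,0,0,22,0],[1,0,0,28,0],[1,0,0,35,0],[1,0,0,45,0]]}}

```text
t: 13.65
ee_pos: [539.0, -161.8, 196.1]
ee_rot: [-3.14, -0.001, 1.819]
wrist_force: [-0.1, -0.7, -0.2]
width: 0.003
finger_force: 0.0
```

>>> {"op": "send_rows", "data": {"series": [[1,0,0,15,0],[1,0,0,35,0],[1,0,0,55,0],[1,-25,0,70,0],[1,-55,0,70,0],[1,-85,0,70,0],[1,-115,0,70,0],[1,-145,0,70,0]]}}

```text
t: 14.32
ee_pos: [393.1, -161.7, 266.5]
ee_rot: [3.142, 0.0, 1.819]
wrist_force: [-0.5, -0.4, 1.2]
width: 0.006
finger_force: 0.0
```

>>> {"op": "send_rows", "data": {"series": [[1,0,-30,0,0],[1,0,-60,0,0],[1,0,-90,0,0],[1,0,-120,0,0],[1,0,-150,0,0],[1,0,-175,0,0],[1,0,-190,0,0],[1,0,-190,0,0]]}}

```text
t: 14.98
ee_pos: [393.7, -355.2, 266.0]
ee_rot: [-3.141, 0.0, 1.815]
wrist_force: [0.4, 0.6, -0.5]
width: 0.008
finger_force: 0.0
```

```bash
python3 - <<'E'
from h import *
s=cap('scene');t=cap('top')
a=np.hstack([cv2.resize(s['frame'][90:320,210:430],(526,550),interpolation=2),cv2.resize(t['frame'][140:360,310:420],(274,550),interpolation=2)])
cv2.imwrite('pics/a5.png',a[:,:,::-1]);print(a.shape,arm.state()['wrist_force'])
E
```

```text
(550, 800, 3) [ 1.1046326   0.44216054 -1.12600722]
```

View pics/a5.png

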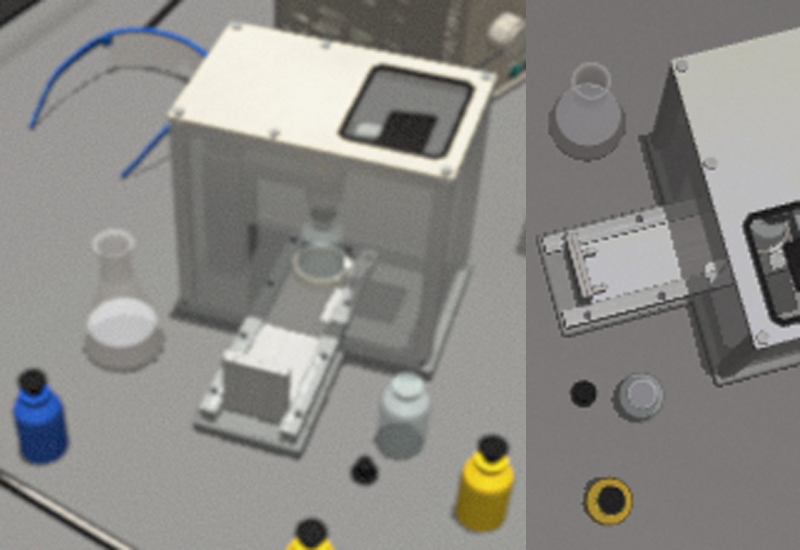

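The slide is home with the plate at crop (255,385), and the vial is under the ram at (322,240). The lever pad is back up at (410,132), and the spare vial, spare stopper and flask are unmoved.

```bash
python3 -c "
from station import job;print(job.job_done())"
```

```text
the job is handed in; nothing more can be done
None
```

I pushed the slide home, pressed the lever to a firm stop at about 18 N, let it spring back up and handed the job in. The flush stopper is inferred from the force and the 25 mm of pad travel, since I didn't check it in a close-up picture.

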